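# Lock the rotor lid, shut the microcentrifuge and start the spin

## Robot

A 6-joint arm with a two-finger parallel gripper is mounted at the origin on the work surface. World frame = base frame: x ahead of the robot, y to its left, z up, the work surface at z = 0. Lengths are in m, angles in rad, forces in N, time in s.
With the tool pointing down it reaches from about 0.325 to 0.85 m from the base axis. Payload 15.5 kg.
Tool frame: the origin (TCP) lies between the finger pads; the fingertips stand 19 mm ahead of it and the grasp point (between the pads) is the TCP; z points along the fingers, y is the line along which they close (so a half turn about z gives the same grasp; the last joint's range is limited). The gripper opens to 91 mm and grips with 3 to 60 N. Pads are 32 mm wide; open, the fingers measure 118 mm over their backs; the gripper's body (76 mm by 178 mm) begins 60 mm behind the grasp point.
Start: joints at [-1.238, 0.494, 1.345, -0, 1.302, -0.096], TCP at [0.259, -0.569, 0.233] pointing down, gripper open.
Joint ranges: [-2.91, 2.91], [-0.82, 2.16], [0.22, 2.67], [-1.22, 4.37], [0.12, 2.79], [-3.08, 3.08]. Speed limits (rad/s): [1.89, 1.89, 2.57, 3.01, 3.01, 3.01].

## Interface

Orientations are given as [roll, pitch, yaw] about the fixed x, y, z axes, in that order (R = Rz(yaw) Ry(pitch) Rx(roll)).
In Python, from rig import sensors, grab_frame, ticket gives the robot as it stands. The module is installed in compiled form; this text tells all that it offers.
- The arm moves only by the tool servo_tool, never from a script. Its arguments are lists of equal length, an entry for each row: "dp": the shift along the tool's x, y, z in cm, a list of three; "turn": the turn about the tool's z in rad; "hand": the finger opening in cm, from 0 to 9.12. In form: {"dp": [[x, y, z], ...], "turn": [turn, ...], "hand": [hand, ...]}. A call has exactly 10 rows; each row is the pose to reach, as a shift and turn from the pose commanded when the call began, along the tool's axes at that moment; what a row does not reach only later rows make up. A row lasts 1/10 s, in which the tool goes at most 50 mm and 8.59 degrees, less where a joint would pass 70% of its speed; a pose out of reach is approached as far as the arm can. A call with a gripper value outside its range is refused whole. The fingers move at their own pace and stop on an object; "squeeze" is the grip in N (left out, the last holds). Time passes only in rows, so rows that repeat a pose let the fingers close, or fill a call up. It gives the time, the measured TCP pose, the force, the opening and the grip force at its end, in the units of the state.
- sensors.get_obs(): the state, without advancing time (a new reading comes with each control period).
- grab_frame(name): name is "scene" or "top"; returns a dict with "frame" (480x640x3 uint8, red, green, blue), "mtx" (3x3 intrinsics, pixels), "D" ([k1, k2, p1, p2, k3] as OpenCV has them; the pictures are not rectified), "R" (3x3) and "t" (3): a world point X has camera coordinates R X + t. Camera axes: x right, y down, z forward; pixel columns grow to the right and rows downward; lengths in m; the calibration is good to about 2 mm. A picture is of the moment at which its call begins. There is no depth.
- ticket.sign_off(): hands the job in; it is judged then, once.
The state is a dict: "t": time; "joint_pos": joint angles; "qvel": joint speeds; "joint_efforts": joint torques, N m; "tool_pos": TCP position; "eef_rot": TCP orientation; "contact_force": force on the tool from outside, world axes, zero at the start; "torque": the same for the moment, N m; "opening": finger opening in m; "grasp_force": force on a finger pad.
Only numpy, scipy, OpenCV 4.12 (cv2) and the standard library are available. Lean on these libraries where they do the work, as an engineer would, in place of code of your own. Each camera call takes 0.05 s, during which the arm holds its last target. There are 200 camera calls.

## Task

Get the loaded microcentrifuge running: set the rotor's bayonet lid on the rotor in the bowl, turn it while pressing only lightly until its three tabs drop through the notches, then turn it clockwise to its stop so that it is locked, and let go. Then swing the open cover fully shut, and last turn the timer knob on the sloping panel clockwise to its long mark, a quarter turn from off. Leave the speed knob and the other things on the bench as they are.

Things in the scene. Friction and masses are not known exactly. Their poses are not given: they have to be found in the camera images.
- centrifuge: White benchtop microcentrifuge, 305 long (its x) x 230 wide x 150 high, fixed. Origin: on the bench under the middle of its body. +x points to the rear (the cover's hinge), -x to the front (the sloping grey panel), +y to the left of an operator who faces the panel; z up. Its deck is 150 above the bench.
- bowl_centre (a point): Centre of the mouth of the round steel bowl, at deck height, 25 behind the centrifuge's origin; centrifuge axes. The bowl is 160 in diameter and 90 deep; the rotor stands in it on the same axis.
- panel_middle (a point): Middle of the grey panel's face, 119 in front of the centrifuge's origin and 121 above the bench; centrifuge axes. The panel is 230 wide and 100 long and slopes at 35 degrees to the horizontal, from height 150 at the deck down to 93 at the front: its normal leans 35 degrees from vertical towards -x.
- rotor: Aluminium rotor in the bowl, 125 in diameter, holding closed tubes; the drive is braked, so it does not turn. Origin: on its axis at its underside, 62 above the bench; z up. The flat floor on which the lid comes to rest is 46 above the origin.
- rotor_rim (a point): Centre of the upper face of the rotor's lip, on its axis, 66 above its origin (128 above the bench); rotor axes. The lip is flat, 5 thick, inner radius 51, outer 61, broken by three notches 29 degrees wide at 0, 120 and 240 degrees about z from x. Under it a channel runs from each notch clockwise only (seen from above), to a stop; the other way is blocked.
- lock0 (a point): Where the middle of a tab stands when the lid is locked: radius 53, 48 degrees clockwise from the notch on the rotor's +x, 56.5 above the rotor's origin.
- lock1 (a point): The same, 48 degrees clockwise from the notch at +120 degrees.
- lock2 (a point): The same, 48 degrees clockwise from the notch at +240 degrees.
- rotor_lid: The rotor's lid: round aluminium disc with a black grip bar, lying right way up on the bench, 0.1 to 0.2 kg. Origin: centre of its underside; z up. Spigot 98 in diameter (bevelled to 93 over the lowest 3), disc top at 13. Three equal tabs reach out to radius 57, 22 wide, from 8 to 13 above the origin, at 0 (+x), 120 and 240 degrees.
- lid_grip (a point): Foot of the lid's grip bar, at the disc's centre, 13 above the lid's origin; lid axes. The bar stands upright along the lid's x: 46 long, 12 wide, 24 high.
- tab0 (a point): Middle of the tab on the lid's +x, radius 53, 10.5 above the lid's origin. Any tab fits any notch, with about 2.5 degrees to spare either side; the spigot has 2 play all round in the lip. With its tabs resting on the lip the lid's origin is 8 below the lip's top; dropped through the notches, 20 below (it falls 12). From there it turns 48 degrees clockwise to the stop.
- cover (a joint): The centrifuge's white cover: angle in rad, 0 = shut flat on the deck, 1.7 to 1.95 = open as found (a little past upright). It stays at any angle: hinge friction 0.45 N m, mass 0.35 kg; no latch. A plate 215 wide that reaches 198 from the hinge, its outer face 20 above the deck when shut, with a lip 90 wide and 10 thick out to 218.
- cover_hinge (a point): Middle of the cover's hinge line, at deck height (150) and 128 behind the centrifuge's origin; centrifuge axes. The hinge line runs along y.
- cover_back (a point): Point in the middle of the cover's outer face, 155 from the hinge line; moves with the cover. z points out of the outer face, -x to the cover's free edge.
- timer (a joint): Timer knob, at the operator's left on the panel (the centrifuge's +y end): angle in rad, growing clockwise seen facing the panel. 0 = off, pointer straight up the slope (long mark); 1.57 = pointer at three o'clock, towards the other knob, at the second long mark. Found at 0.05 to 0.4; friction 0.05 N m, it stays where it is left.
- timer_knob (a point): Centre of the timer knob's foot on the face of the panel; turns with the knob. z along the knob's axis out of the panel, x along its grip bar to the pointer end. The knob: skirt 42 in diameter up to 6.5 above the panel, on it a grip bar 40 long and 10 wide, up to 27.5 above the panel.
- speed_pointer (a point): Pointer end of the speed knob's bar, 18 from its axis and 27 above the panel. The speed knob is like the timer knob, at the operator's right end of the panel, 124 from it; leave it.
- tube_rack: White block rack with tubes, 160 x 70 x 48 high. Origin under its centre. Leave.
- petri_dish: Clear dish, 90 in diameter, 16 high. Origin under its centre. Leave.
- tape_roll: Paper tape roll, 76 in diameter, 19 high. Origin under its centre. Leave.
- reagent_bottle: Amber jar with a white cap, 60 in diameter, 88 high. Origin under its centre. Leave.
- note_block: Yellow note block, 76 x 76 x 30. Origin under its centre. Leave.
- pipette: Grey and white pipette lying along its x, 240 long, 27 high. Origin on the bench under its middle. Leave.
- marker: Marker pen lying along its x, 130 long, 14 high. Origin on the bench under its middle. Leave.
Mind the look-alikes: they are no part of the job. Leave any green or pink look-alike of the rotor_lid alone.

How it is judged:
On the way, in this order (a step that is already met when the one before it is completed fails the run):
1. the rotor lid has dropped through the notches and is turned clockwise to its stop ((distance between tab0 and lock0 below 0.008 m or distance between tab0 and lock1 below 0.008 m or distance between tab0 and lock2 below 0.008 m) and horizontal distance between rotor_lid and rotor below 0.004 m and angle between rotor_lid's own z axis and vertical below 0.06 rad), for 0.2 s.
2. with the rotor lid locked, the cover is shut (all of step 1 and value of joint cover below 0.04 rad), for 0.2 s.
3. with the cover shut, the timer stands at its long mark (value of joint cover below 0.04 rad and value of joint timer between 1.4 and 1.74 rad), for 0.2 s.
At the end, for the whole second after the job is handed in: The rotor lid lies level in the rotor, a tab within 8 mm of a lock point (below the lip, within about 8 degrees of its stop) and its centre within 4 mm of the rotor's axis, at rest; the cover is within 0.04 rad of shut; the timer stands at 1.57 +- 0.17 rad (all of step 1 and all of step 3 and linear speed of rotor_lid below 0.02 m/s); the robot touches nothing.
It fails at once if the rotor lid is pressed hard on the rotor (over 60 N) (contact force between rotor_lid and rotor above 60 N).
It fails at once if the speed knob is turned (its pointer moved over 5 mm) (distance of speed_pointer from where it was at the start of the episode above 0.005 m).
It fails at once if another thing on the bench is shifted by more than 30 mm (distance of any of tube_rack, petri_dish, tape_roll, reagent_bottle, note_block, pipette, marker from where it was at the start of the episode above 0.03 m).
It also fails if it takes over 72 s, if anything falls off the work surface, if the arm or the gripper's body presses on something with over 40 N, if the wrist force passes 120 N, or if a joint passes its speed limit or range.

## Working session

There is one attempt and no reset: what is moved stays moved. The work goes in short steps, Python scripts to look and compute and a tool call to move; the robot and the scene stay as the last step left them, time stands still between calls to the robot, and variables do not carry over. Pictures are saved under pics/ and viewed, at most 10 in all, crops included, and the job is handed in when it is done.

Besides the shell and the picture viewer there is one more tool, called after "Emit:" by a JSON object that holds its "api" and its "payload". servo_tool: Moves the arm, as the interface text tells. Its arguments: {"type":"object","properties":{"dp":{"type":"array","items":{"type":"array","items":{"type":"number"}}},"turn":{"type":"array","items":{"type":"number"}},"hand":{"type":"array","items":{"type":"number"}},"squeeze":{"type":"number"}},"required":["dp","turn","hand"]}

```bash
mkdir -p pics
python3 - <<'E'
from rig import sensors, grab_frame
import cv2
for n in("scene","top"):
    f=grab_frame(n); cv2.imwrite(f"pics/{n}0.png",f["frame"][:,:,::-1])
    print(n,f["mtx"].round(1).tolist(),f["D"],f["R"].round(3).tolist(),f["t"].round(3).tolist())
o=sensors.get_obs(); print({k:(v if not hasattr(v,'round') else v.round(3)) for k,v in o.items()})
E
```

```text
scene [[446.7, 0.0, 326.6], [0.0, 446.7, 244.0], [0.0, 0.0, 1.0]] [-0.04224434  0.          0.          0.          0.        ] [[-0.692, 0.722, -0.005], [0.465, 0.44, -0.768], [-0.552, -0.534, -0.641]] [0.368, -0.104, 1.573]
top [[534.8, 0.0, 320.3], [0.0, 534.8, 232.6], [0.0, 0.0, 1.0]] [0.03864042 0.         0.         0.         0.        ] [[-0.02, -1.0, 0.012], [-0.997, 0.019, -0.074], [0.074, -0.014, -0.997]] [-0.06, 0.495, 1.319]
{'t': 0.1, 'joint_pos': array([-1.239,  0.494,  1.346,  0.   ,  1.303, -0.095]), 'qvel': array([-0.   , -0.001, -0.   , -0.   ,  0.   , -0.002]), 'joint_efforts': array([-1.0000e-03, -8.8025e+01, -3.8255e+01,  7.1000e-02,  4.8000e-02,
       -0.0000e+00]), 'tool_pos': array([ 0.259, -0.568,  0.232]), 'eef_rot': array([-3.141, -0.   ,  0.428]), 'contact_force': array([ 0.834,  0.12 , -0.156]), 'torque': array([-0.041, -0.034, -0.006]), 'grasp_force': 0.0, 'opening': 0.09094415602000291}
```

View pics/scene0.png

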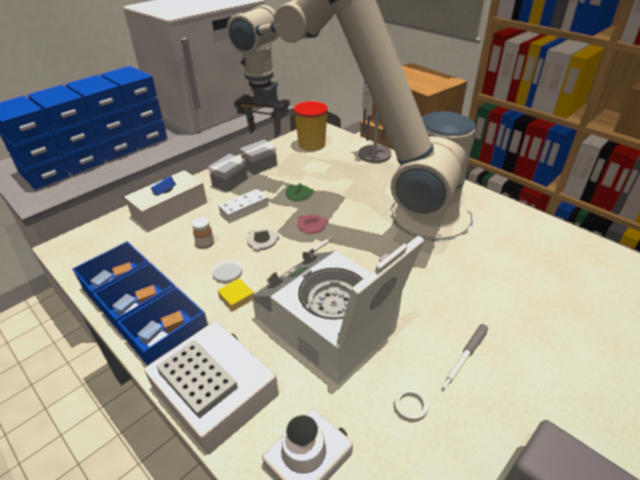

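View pics/top0.png

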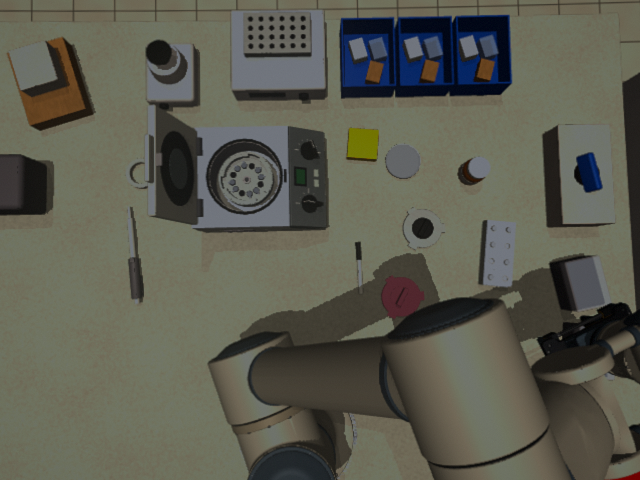

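Looks like three lids: silver with a black grip (top 422,228 / scene 262,239), pink (top 403,297) and green (scene 299,190). The silver one fits "aluminium disc, black grip bar". I'll confirm it with an enlarged crop.

```bash
cat > h.py <<'E'
import numpy as np, cv2
from rig import sensors, grab_frame
def proj(f,P):
    r,_=cv2.Rodrigues(f["R"]); return cv2.projectPoints(np.float64(P).reshape(-1,1,3),r,np.float64(f["t"]),f["mtx"],f["D"])[0][:,0]
def cast(f,uv,z):
    n=cv2.undistortPoints(np.float64(uv).reshape(-1,1,2),f["mtx"],f["D"])[:,0]
    d=np.c_[n,np.ones(len(n))]@f["R"]; c=-f["R"].T@f["t"]
    return c+d*((z-c[2])/d[:,2])[:,None]
def crop(f,u,v,w,h,s): 
    return cv2.resize(f["frame"][v:v+h,u:u+w,::-1],None,fx=s,fy=s,interpolation=cv2.INTER_CUBIC)
E
python3 - <<'E'
from h import *
f=grab_frame("top"); g=np.clip(np.hstack([crop(f,200,120,133,116,3),crop(f,375,180,133,116,3)]).astype(float)*1.6,0,255)
s=grab_frame("scene"); g2=np.hstack([crop(s,245,235,133,84,3),crop(s,230,195,133,84,3)])
cv2.imwrite("pics/c1.png",np.vstack([g,g2]))
E
```

```text
[ WARN:0@2.132] global loadsave.cpp:1063 imwrite_ Unsupported depth image for selected encoder is fallbacked to CV_8U.
```

View pics/c1.png

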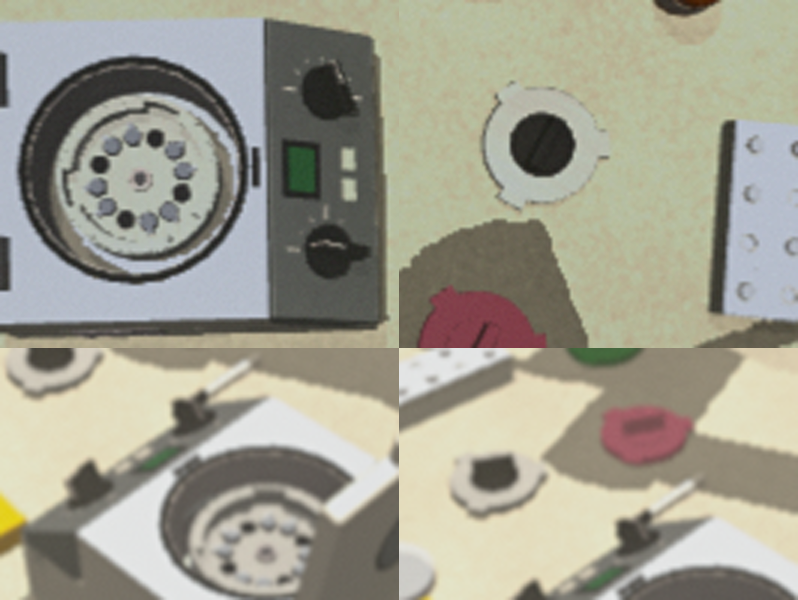

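The silver lid with black hub and bar is confirmed (top ≈ 422–424,228; the bar runs toward the lower-left tab, so that is tab0). The rotor is at ≈(247,179), and the timer is the lower knob at ≈(310,203). The pink and green lids are decoys. Next I measure.

```bash
cat >> h.py <<'E'
def circ(P):
    A=np.c_[2*P[:,:2],np.ones(len(P))]; s=np.linalg.lstsq(A,(P[:,:2]**2).sum(1),rcond=None)[0]
    return s[:2],np.sqrt(s[2]+s[0]**2+s[1]**2)
E
python3 - <<'E'
from h import *
f=grab_frame("top"); im=f["frame"]; hsv=cv2.cvtColor(im,cv2.COLOR_RGB2HSV)
# lid
x0,y0,x1,y1=395,200,450,256
bg=np.median(im[y0:y1,x0:x1][:3].reshape(-1,3),0); print("bg",bg, "disc",im[228,409],im[242,430],"deck",im[136,220],"dark",im[176,209], "body hsv",hsv[136,220])
sub=hsv[y0:y1,x0:x1].astype(int); m=((sub[:,:,1]<45)).astype(np.uint8)
m|=(sub[:,:,2]<50).astype(np.uint8)
m=cv2.morphologyEx(m,cv2.MORPH_OPEN,np.ones((2,2),np.uint8))
c=max(cv2.findContours(m,cv2.RETR_EXTERNAL,cv2.CHAIN_APPROX_NONE)[0],key=cv2.contourArea)[:,0]+[x0,y0]
P=cast(f,c,.013); ctr,r=circ(P)
for _ in range(10):
    d=np.linalg.norm(P[:,:2]-ctr,axis=1); k=d<np.percentile(d,65); ctr,r=circ(P[k])
d=P[:,:2]-ctr; rr=np.hypot(*d.T); a=np.degrees(np.arctan2(d[:,1],d[:,0]))
print("lid",ctr,r,len(c),rr.max())
t=rr>r+.004; z=np.exp(3j*np.radians(a[t])).sum(); print("tab ang mod120",np.degrees(np.angle(z))/3, a[t].round().tolist())
# dark grip
b=((sub[:,:,2]<40)).astype(np.uint8);M=cv2.moments(b,True);print("dark ctr @.02",cast(f,[[M['m10']/M['m00']+x0,M['m01']/M['m00']+y0]],.02))
# deck
w=cv2.inRange(hsv,(95,0,80),(135,80,255)); w[:100]=0;w[260:]=0;w[:,:190]=0;w[:,335:]=0
cs,hi=cv2.findContours(w,cv2.RETR_CCOMP,cv2.CHAIN_APPROX_NONE); i=max(range(len(cs)),key=lambda j:cv2.contourArea(cs[j]))
o=cs[i]; print("deck area",cv2.contourArea(o)); R=cast(f,o[:,0],.15)
print("deck rect",cv2.minAreaRect((R[:,:2]*1000).astype(np.float32)))
for j in range(len(cs)):
    if hi[0][j][3]==i and cv2.contourArea(cs[j])>2000: print("bowl",circ(cast(f,cs[j][:,0],.15)))
E
```

```text
bg [115. 117.  97.] disc [115 120 112] [113 115 107] deck [112 117 125] dark [36 36 34] body hsv [108  27 125]
lid [ 0.49968894 -0.32630142] 0.05890031293574887 427 0.09925665128955519
tab ang mod120 20.516815377367426 [42.0, 43.0, 44.0, 43.0, 43.0, 44.0, 45.0, 48.0, 49.0, 50.0, 51.0, 50.0, 49.0, 47.0, 47.0, 48.0, 47.0, 46.0, 44.0, 43.0, 40.0, 39.0, 37.0, 37.0, 38.0, 41.0, 43.0, 46.0, 49.0, 49.0, 50.0, 51.0, 53.0, 52.0, 52.0, 51.0, 48.0, 44.0, 43.0, 41.0, 38.0, 38.0, 35.0, 34.0, 32.0, 31.0, 32.0, 29.0, 26.0, 26.0, 27.0, 25.0, 24.0, 21.0, 20.0, 18.0, 16.0, 15.0, 25.0, 27.0, 29.0, 30.0, 135.0, 137.0, 137.0, 134.0, 132.0, 131.0, 130.0, 128.0, 127.0, 125.0, 122.0, 122.0, 123.0, 124.0, 122.0, 121.0, 118.0, 118.0, 116.0, 114.0, 113.0, 110.0, 109.0, 108.0, 110.0, 112.0, 113.0, 115.0, 117.0, 118.0, 120.0, 121.0, 123.0, 124.0, 125.0, 127.0, 128.0, 129.0, 131.0, 131.0, 130.0, 132.0, 133.0, 134.0, 135.0, 134.0, 134.0, 136.0, 139.0, 138.0, 140.0, 141.0, 142.0, 143.0, 144.0, 146.0, 146.0, 148.0, 147.0, 145.0, 145.0, 142.0, 140.0, 139.0, 136.0, 136.0, 138.0, 137.0, 137.0, 138.0, 152.0, 153.0, 155.
[... 285 characters left out ...]
-125.0, -123.0, -121.0, -120.0, -118.0, -116.0, -114.0, -113.0, -111.0, -111.0, -110.0, -107.0, -107.0, -105.0, -103.0, -101.0, -98.0, -96.0, -94.0, -92.0, -90.0, -90.0, -73.0, -71.0, -69.0, -27.0, -20.0, 12.0, 15.0, 16.0, 13.0, 11.0, 9.0, 7.0, 7.0, 7.0, 9.0, 10.0, 12.0, 14.0, 16.0, 17.0, 19.0, 20.0, 20.0, 21.0, 23.0, 25.0, 26.0, 27.0, 30.0, 31.0, 33.0, 35.0, 36.0, 38.0, 38.0, 36.0, 34.0, 33.0, 32.0, 34.0, 35.0, 36.0, 37.0, 39.0, 40.0, 41.0]
dark ctr @.02 [[ 0.50123297 -0.32502969  0.02      ]]
deck area 8782.0
deck rect ((615.895263671875, 111.4123306274414), (229.3816680908203, 218.00184631347656), 0.16000722348690033)
bowl (array([0.6163253 , 0.10234019]), np.float64(0.08791426186689653))
```

Run:
```python
from h import *
f=grab_frame("top"); im=f["frame"]; hsv=cv2.cvtColor(im,cv2.COLOR_RGB2HSV)
x0,y0,x1,y1=395,200,450,256
sub=hsv[y0:y1,x0:x1].astype(int); m=((sub[:,:,1]<30)).astype(np.uint8)|(sub[:,:,2]<50).astype(np.uint8)
m=cv2.morphologyEx(m,cv2.MORPH_OPEN,np.ones((2,2),np.uint8))
c=max(cv2.findContours(m,cv2.RETR_EXTERNAL,cv2.CHAIN_APPROX_NONE)[0],key=cv2.contourArea)[:,0]+[x0,y0]
P=cast(f,c,.011); ctr,r=circ(P)
for _ in range(10):
    d=np.linalg.norm(P[:,:2]-ctr,axis=1); k=d<np.percentile(d,65); ctr,r=circ(P[k])
d=P[:,:2]-ctr; rr=np.hypot(*d.T); a=np.degrees(np.arctan2(d[:,1],d[:,0]))
t=rr>r+.004; z=np.exp(3j*np.radians(a[t])).sum(); print("lid",ctr,r,len(c),rr.max(),"tab ang mod120",np.degrees(np.angle(z))/3, a[t].round().tolist())
# rotor: sample rings
g=cv2.cvtColor(im,cv2.COLOR_RGB2GRAY); C=np.array([.616,.1045])
th=np.radians(np.arange(0,360,.5)); rad=np.arange(.04,.085,.0005)
Q=np.array([[[C[0]+q*np.cos(x),C[1]+q*np.sin(x),.128] for x in th] for q in rad])
uv=proj(f,Q).reshape(len(rad),len(th),2).astype(np.float32)
pol=cv2.remap(im,uv[:,:,0],uv[:,:,1],cv2.INTER_CUBIC)
p=cv2.resize(pol[::-1,:,::-1],(720,270)); p=np.clip(p*1.7,0,255).astype(np.uint8)
z=np.clip(crop(f,210,130,75,90,4)*1.7,0,255).astype(np.uint8)
k=np.zeros((360,720,3),np.uint8); k[:,:300]=z; 
hb=lambda P:[cv2.circle(k,tuple(int(v) for v in (q-[210,130])*4+2),0,(0,0,255),-1) for q in proj(f,P)]
k[:,300:600]=z
for q in (.051,.061): hb(np.array([[C[0]+q*np.cos(x),C[1]+q*np.sin(x),.128] for x in th[::4]]))
hb(np.array([[C[0]+.08*np.cos(x),C[1]+.08*np.sin(x),.15] for x in th[::4]]))
cv2.imwrite("pics/rot.png",np.vstack([p[:, :720][:230],k]))
```

```text
lid [ 0.49915318 -0.3283777 ] 0.04763702499896734 122 0.05724769081991032 tab ang mod120 29.956406030542798 [21.0, 25.0, 28.0, 31.0, 34.0, 38.0, 40.0, 140.0, 141.0, 143.0, 146.0, 149.0, 151.0, 154.0, 158.0, 160.0, 162.0, -100.0, -99.0, -97.0, -94.0, -91.0, -89.0, -86.0, -84.0, -81.0, -81.0, -78.0, 20.0, 19.0]
```

View pics/rot.png

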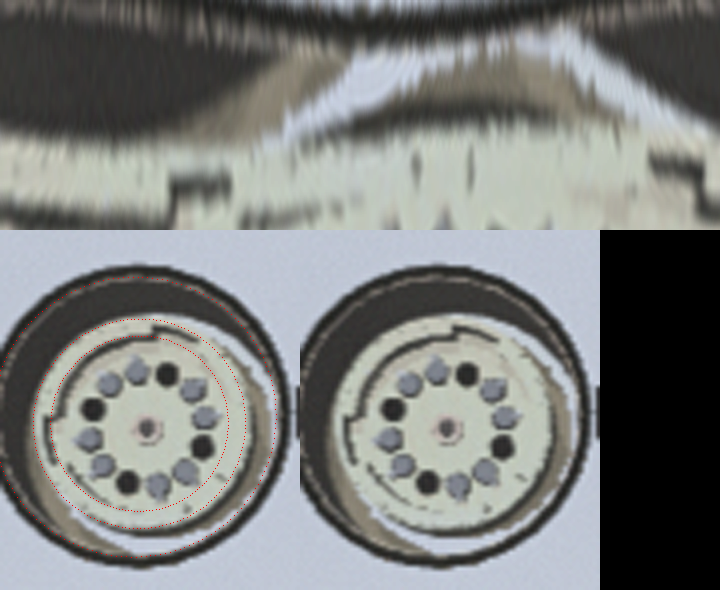

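Emit:
{"api": "servo_tool", "payload": {"dp": [[3.5,-1.3,0.5],[7.5,-2.8,1.5],[12,-4.5,2.5],[16.5,-6.2,3.5],[21,-7.9,5],[25.5,-9.5,7],[29.5,-11,9],[31.8,-11.9,11],[31.8,-11.9,12],[31.8,-11.9,12]], "turn": [0.1,0.2,0.3,0.42,0.54,0.66,0.78,0.88,0.951,0.951], "hand": [9,8,7,6,5,4.5,4.5,4.5,4.5,4.5], "squeeze": 25}}

```text
t: 1.3
tool_pos: [0.4991, -0.3273, 0.1115]
eef_rot: [-3.141, 0.003, -0.523]
contact_force: [-0.7, -0.2, 0.1]
opening: 0.045
grasp_force: 0.0
```

Run:
```python
from h import *
o=sensors.get_obs(); print(o["t"],o["tool_pos"],o["eef_rot"],o["opening"],o["joint_pos"])
a=grab_frame("scene"); b=grab_frame("top")
A=crop(a,200,190,133,100,3); B=np.clip(crop(b,355,180,133,100,3)*1.6,0,255).astype(np.uint8)
print(proj(a,[[.499,-.328,.013]]),proj(b,[[.499,-.328,.013]]))
cv2.imwrite("pics/g1.png",np.hstack([A,B]))
```

```text
1.3 [ 0.49907606 -0.32725911  0.11146818] [-3.14126057e+00  2.60106379e-03 -5.22963652e-01] 0.04495939105879165 [-6.80379890e-01  5.93900150e-01  1.54452613e+00 -9.44676993e-05
  1.00578734e+00  1.41343121e+00]
[[261.34740709 235.94141289]] [[422.96908613 228.85038645]]
```

View pics/g1.png

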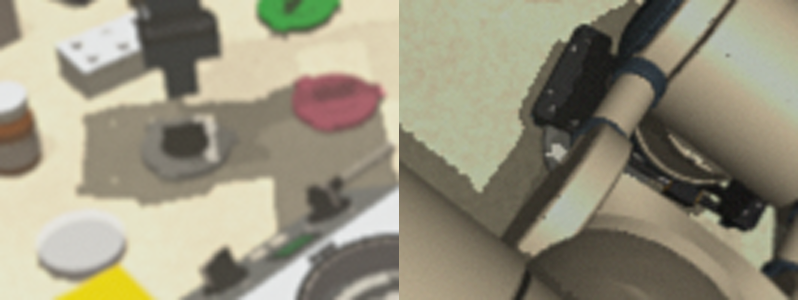

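The gripper stands right above the lid: the scene projection (261,236) falls on the lid, and the fingers hang just above and behind it. Descend and grip.

Emit:
{"api": "servo_tool", "payload": {"dp": [[0,0.05,2.5],[0,0.05,5],[0,0.05,6.8],[0,0.05,7.6],[0,0.05,7.6],[0,0.05,7.6],[0,0.05,7.6],[0,0.05,7.6],[0,0.05,7.6],[0,0.05,7.6]], "turn": [0,0,0,0,0,0,0,0,0,0], "hand": [4.5,4.5,4.5,4.5,2.5,0.5,0.5,0.5,0.5,0.5], "squeeze": 30}}

```text
t: 2.4
tool_pos: [0.4995, -0.3291, 0.0377]
eef_rot: [3.142, -0.001, -0.523]
contact_force: [0.6, 2.1, 8.8]
opening: 0.0115
grasp_force: 30.0
```

Emit:
{"api": "servo_tool", "payload": {"dp": [[0,0,-4],[0,0,-8.5],[-0.5,-2,-13],[-1.2,-4.5,-17],[-2,-7.5,-20],[-3.1,-11.8,-20.5],[-4.2,-16,-20.5],[-5.3,-20,-20.5],[-6.4,-24,-20.5],[-7.5,-28,-20.5]], "turn": [0,0,-0.1,-0.2,-0.3,-0.44,-0.58,-0.72,-0.86,-0.98], "hand": [0.5,0.5,0.5,0.5,0.5,0.5,0.5,0.5,0.5,0.5]}}

```text
t: 3.4
tool_pos: [0.5739, -0.0472, 0.2421]
eef_rot: [3.141, 0.0, 0.463]
contact_force: [0.5, -0.9, -1.2]
opening: 0.0112
grasp_force: 30.0
```

Emit:
{"api": "servo_tool", "payload": {"dp": [[2.4,-2.7,0],[5,-5.6,0],[7.6,-8.5,0],[9.5,-10.7,0],[10.4,-11.7,0.5],[10.4,-11.7,2.5],[10.4,-11.7,4.5],[10.4,-11.7,6],[10.4,-11.7,6.2],[10.4,-11.7,6.2]], "turn": [-0.1,-0.2,-0.3,-0.38,-0.38,-0.38,-0.38,-0.38,-0.38,-0.38], "hand": [0.5,0.5,0.5,0.5,0.5,0.5,0.5,0.5,0.5,0.5]}}

```text
t: 4.4
tool_pos: [0.6155, 0.1015, 0.1798]
eef_rot: [-3.141, 0.001, 0.836]
contact_force: [0.5, 0.6, -2.1]
opening: 0.0118
grasp_force: 30.0
```

Run:
```python
from h import *
a=grab_frame("scene"); b=grab_frame("top")
p=sensors.get_obs()["tool_pos"];print(p)
A=crop(a,270,220,133,130,3); B=np.clip(crop(b,180,110,133,130,3)*1.6,0,255).astype(np.uint8)
for f,I,o in((a,A,(270,220)),(b,B,(180,110))):
  for C,z,col in((p,.1373+.013,(0,0,255)),((.616,.1045),.128,(0,255,0))):
    for x in np.arange(0,6.28,.08):
      q=proj(f,[[C[0]+.051*np.cos(x),C[1]+.051*np.sin(x),z]])[0]; cv2.circle(I,tuple(int(v) for v in (q-o)*3+1),0,col,-1)
cv2.imwrite("pics/g2.png",np.hstack([A,B]))
```

```text
[0.61609696 0.10172191 0.18078364]
```

View pics/g2.png

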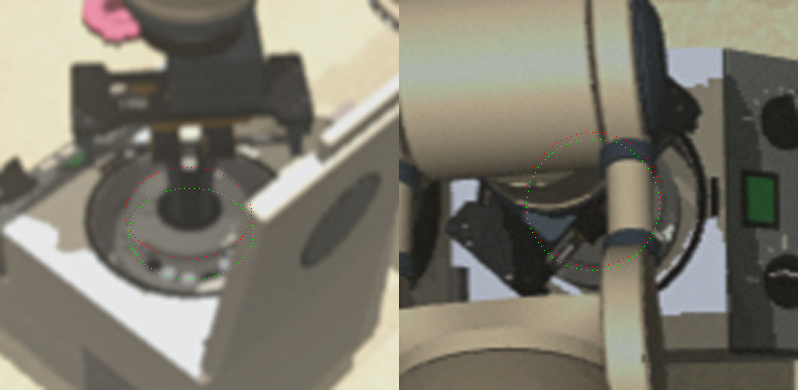

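Left, the scene crop: the lid hangs over the bowl, with its predicted circle (red) roughly concentric with the rotor lip (green). Right, the top view is mostly hidden by the arm. Lower gently to first contact.

Emit:
{"api": "servo_tool", "payload": {"dp": [[0.15,-0.1,0.5],[0.15,-0.13,1.0],[0.15,-0.13,1.5],[0.15,-0.13,1.8],[0.15,-0.13,2.0],[0.15,-0.13,2.1],[0.15,-0.13,2.2],[0.15,-0.13,2.3],[0.15,-0.13,2.4],[0.15,-0.13,2.4]], "turn": [0,0,0,0,0,0,0,0,0,0], "hand": [0.5,0.5,0.5,0.5,0.5,0.5,0.5,0.5,0.5,0.5]}}

```text
t: 5.5
tool_pos: [0.6162, 0.1042, 0.1573]
eef_rot: [3.141, -0.002, 0.837]
contact_force: [-5.1, 2.1, 18.8]
opening: 0.012
grasp_force: 30.0
```

Emit:
{"api": "servo_tool", "payload": {"dp": [[-0.07,-0.07,-0.05],[-0.07,-0.07,-0.05],[-0.07,-0.07,-0.05],[-0.07,-0.07,-0.05],[-0.07,-0.07,-0.05],[-0.07,-0.07,-0.05],[-0.07,-0.07,-0.05],[-0.07,-0.07,-0.05],[-0.07,-0.07,-0.05],[-0.07,-0.07,-0.05]], "turn": [0.0,0.02,0.04,0.06,0.08,0.1,0.12,0.14,0.14,0.14], "hand": [0.5,0.5,0.5,0.5,0.5,0.5,0.5,0.5,0.5,0.5]}}

```text
t: 6.5
tool_pos: [0.616, 0.1043, 0.1568]
eef_rot: [3.14, -0.002, 0.697]
contact_force: [5.2, 4.6, -0.1]
opening: 0.0118
grasp_force: 30.0
```

Emit:
{"api": "servo_tool", "payload": {"dp": [[0.06,0,0.1],[0.06,0,0.2],[0.06,0,0.3],[0.06,0,0.4],[0.06,0,0.4],[0.06,0,0.4],[0.06,0,0.4],[0.06,0,0.4],[0.06,0,0.4],[0.06,0,0.4]], "turn": [0,0,0,0,0,0,0,0,0,0], "hand": [0.5,0.5,0.5,0.5,0.5,0.5,0.5,0.5,0.5,0.5]}}

```text
t: 7.5
tool_pos: [0.6159, 0.1045, 0.1526]
eef_rot: [3.141, -0.001, 0.697]
contact_force: [4.6, 3.2, -0.4]
opening: 0.0122
grasp_force: 30.0
```

It dropped into the notches; now lower to the floor.

Emit:
{"api": "servo_tool", "payload": {"dp": [[0.05,0,0.15],[0.05,0,0.3],[0.05,0,0.45],[0.05,0,0.6],[0.05,0,0.7],[0.05,0,0.8],[0.05,0,0.8],[0.05,0,0.8],[0.05,0,0.8],[0.05,0,0.8]], "turn": [0,0,0,0,0,0,0,0,0,0], "hand": [0.5,0.5,0.5,0.5,0.5,0.5,0.5,0.5,0.5,0.5]}}

```text
t: 8.5
tool_pos: [0.6155, 0.1046, 0.1455]
eef_rot: [3.141, -0.0, 0.697]
contact_force: [-2.5, -0.4, 18.3]
opening: 0.012
grasp_force: 30.0
```

Emit:
{"api": "servo_tool", "payload": {"dp": [[0,0,-0.05],[0,0,-0.06],[0,0,-0.06],[0,0,-0.06],[0,0,-0.06],[0,0,-0.06],[0,0,-0.06],[0,0,-0.06],[0,0,-0.06],[0,0,-0.06]], "turn": [0.0,0.1,0.2,0.3,0.4,0.5,0.6,0.7,0.8,0.8], "hand": [0.5,0.5,0.5,0.5,0.5,0.5,0.5,0.5,0.5,0.5]}}

```text
t: 9.5
tool_pos: [0.6162, 0.1048, 0.1455]
eef_rot: [-3.141, -0.002, -0.107]
contact_force: [4.1, 2.5, 4.7]
opening: 0.0116
grasp_force: 30.0
```

Emit:
{"api": "servo_tool", "payload": {"dp": [[0,0,0],[0,0,0],[0,0,0],[0,0,0],[0,0,0],[0,0,0],[0,0,0],[0,0,0],[0,0,0],[0,0,0]], "turn": [0.03,0.06,0.09,0.12,0.14,0.14,0.14,0.14,0.14,0.14], "hand": [0.5,0.5,0.5,0.5,0.5,0.5,0.5,0.5,0.5,0.5]}}

```text
t: 10.5
tool_pos: [0.6167, 0.105, 0.1456]
eef_rot: [-3.141, -0.003, -0.242]
contact_force: [8.0, 4.1, 2.5]
opening: 0.0143
grasp_force: 32.0
```

```bash
python3 -c "
from rig import sensors
o=sensors.get_obs();print(o['eef_rot'],o['tool_pos'],o['torque'],o['contact_force'],o['joint_pos'])"
```

```text
[-3.14069646e+00 -2.55933245e-03 -2.41980656e-01] [0.61674672 0.1050032  0.14556631] [ 0.7599087  -1.3368394   1.13390533] [7.95027264 4.07960175 2.54532056] [7.31949736e-02 5.83673566e-01 1.44394623e+00 6.54895570e-05
 1.11126179e+00 1.88594184e+00]
```

Emit:
{"api": "servo_tool", "payload": {"dp": [[-0.05,0,0],[-0.05,0,0],[-0.05,0,0],[-0.05,0,0],[-0.05,0,0],[-0.05,0,-1],[-0.05,0,-3],[-0.05,0,-6],[-0.05,0,-10],[-0.05,0,-14]], "turn": [-0.03,-0.06,-0.06,-0.06,-0.06,-0.06,-0.06,-0.06,-0.06,-0.06], "hand": [0.5,0.5,3.5,3.5,3.5,3.5,3.5,3.5,3.5,3.5]}}

```text
t: 11.5
tool_pos: [0.6145, 0.1047, 0.287]
eef_rot: [3.141, 0.001, -0.183]
contact_force: [0.7, 0.0, -0.5]
opening: 0.0352
grasp_force: 0.0
```

Run:
```python
from h import *
a=grab_frame("scene"); b=grab_frame("top")
A=crop(a,240,200,200,150,4)
cv2.imwrite("pics/g3.png",A)
```

```text
(no output)
```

View pics/g3.png

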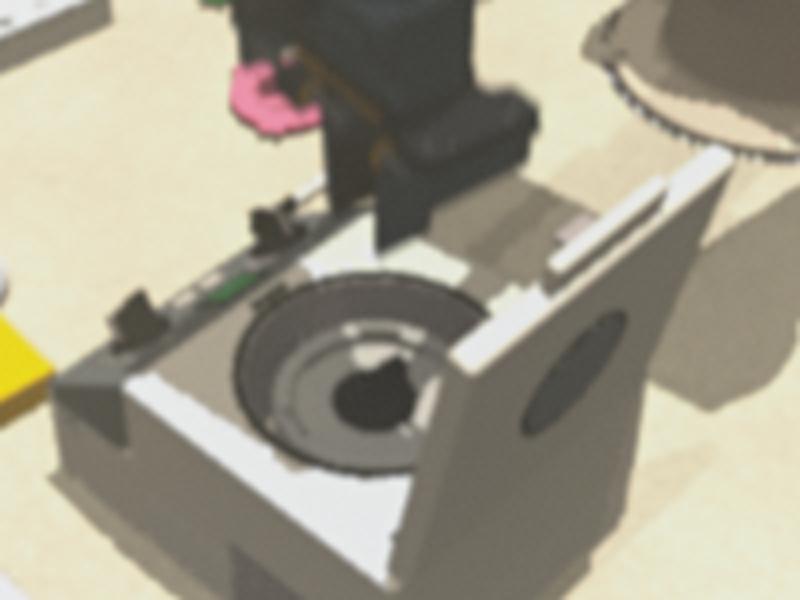

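The lid sits flush in the rotor (crop ≈370,390) and is released, with the cover open a little past upright. Now go over and behind the cover with the fingers closed.

Emit:
{"api": "servo_tool", "payload": {"dp": [[0,0,-4],[0,0,-8.5],[0,0,-13],[-0.5,-2.5,-15],[-1.2,-6.5,-15.5],[-2,-10.8,-15.5],[-2.8,-15,-15.5],[-3.5,-19,-15.5],[-4.2,-23,-15.5],[-4.6,-25.1,-15.5]], "turn": [-0.14,-0.28,-0.42,-0.56,-0.7,-0.84,-0.98,-1.12,-1.26,-1.4], "hand": [2,0,0,0,0,0,0,0,0,0]}}

```text
t: 12.6
tool_pos: [0.6147, 0.3628, 0.4397]
eef_rot: [-3.141, 0.0, 1.224]
contact_force: [-0.0, -1.0, -0.5]
opening: 0.0006
grasp_force: 0.0
```

Emit:
{"api": "servo_tool", "payload": {"dp": [[0,0,1],[0,0,2],[0,0,3.5],[0,0,6],[0,0,9],[0,0,11],[0,0,11],[-0.9,0.3,11],[-1.9,0.7,11],[-2.8,1.0,11]], "turn": [-0.1,-0.2,-0.3,-0.354,-0.354,-0.354,-0.354,-0.354,-0.354,-0.354], "hand": [0,0,0,0,0,0,0,0,0,0]}}

```text
t: 13.6
tool_pos: [0.6158, 0.3291, 0.3315]
eef_rot: [3.14, -0.001, 1.57]
contact_force: [0.1, -0.1, 0.8]
opening: 0.0007
grasp_force: 0.0
```

Emit:
{"api": "servo_tool", "payload": {"dp": [[-2,0,0],[-4,0,0],[-6,0,0],[-8,0,0],[-9.5,0,0],[-11,0,0],[-12.3,0,0.2],[-13.5,0,0.4],[-14.8,0,0.8],[-14.8,0,0.8]], "turn": [0,0,0,0,0,0,0,0,0,0], "hand": [0,0,0,0,0,0,0,0,0,0]}}

```text
t: 14.6
tool_pos: [0.615, 0.1804, 0.3211]
eef_rot: [-3.14, 0.001, 1.57]
contact_force: [0.8, 0.9, -0.1]
opening: 0.0004
grasp_force: 0.0
```

Emit:
{"api": "servo_tool", "payload": {"dp": [[-1.5,0,0.3],[-3,0,1],[-4.4,0,1.9],[-5.7,0,2.9],[-6.9,0,4],[-8,0,5.2],[-8.9,0,6.5],[-9.8,0,7.8],[-10.5,0,9],[-11,0,10.2]], "turn": [0,0,0,0,0,0,0,0,0,0], "hand": [0,0,0,0,0,0,0,0,0,0]}}

```text
t: 15.6
tool_pos: [0.615, 0.0715, 0.2188]
eef_rot: [-3.141, -0.0, 1.57]
contact_force: [-0.0, 1.2, 0.1]
opening: 0.0005
grasp_force: 0.4
```

Emit:
{"api": "servo_tool", "payload": {"dp": [[-0.3,0,0.8],[-0.5,0,1.6],[-0.6,0,2.3],[-0.7,0,2.8],[-0.7,0,3.1],[-0.7,0,3.3],[-0.7,0,3.4],[-0.7,0,3.4],[-0.7,0,3.4],[-0.7,0,3.4]], "turn": [0,0,0,0,0,0,0,0,0,0], "hand": [0,0,0,0,0,0,0,0,0,0]}}

```text
t: 16.6
tool_pos: [0.6153, 0.0652, 0.189]
eef_rot: [3.139, 0.0, 1.571]
contact_force: [-15.7, -2.6, 40.8]
opening: 0.0005
grasp_force: 20.5
```

Emit:
{"api": "servo_tool", "payload": {"dp": [[0,0,-3],[0,0,-7],[0,0,-11],[4,-2,-12],[8,-4,-12],[12,-6,-12],[16,-8,-12],[20,-10,-12],[20,-10,-12],[20,-10,-12]], "turn": [0,0,0,0,0,0,0,0,0,0], "hand": [0,0,0,0,0,0,0,0,0,0]}}

```text
t: 17.6
tool_pos: [0.5148, 0.2661, 0.3062]
eef_rot: [3.141, -0.0, 1.573]
contact_force: [0.0, 0.2, 0.5]
opening: 0.0005
grasp_force: 0.0
```

Run:
```python
from h import *
a=grab_frame("scene"); b=grab_frame("top")
A=crop(a,240,200,100,100,4); B=np.clip(crop(b,265,130,75,100,4)*1.7,0,255).astype(np.uint8)
C=np.array([.554,-.039,.121]); n=np.array([0,-np.sin(np.radians(35)),np.cos(np.radians(35))]); up=np.array([0,n[2],-n[1]]); e=np.array([1,0,0])
for f,I,o in((a,A,(240,200)),(b,B,(265,130))):
  for h,r,col in((0.0065,.021,(0,255,0)),(.0275,.02,(0,0,255))):
    for t in np.arange(0,6.28,.12):
      q=proj(f,[C+h*n+r*(np.cos(t)*up+np.sin(t)*e)])[0]; cv2.circle(I,tuple(int(v) for v in (q-o)*4+2),0,col,-1)
cv2.imwrite("pics/k1.png",np.hstack([A,B]))
```

```text
(no output)
```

View pics/k1.png

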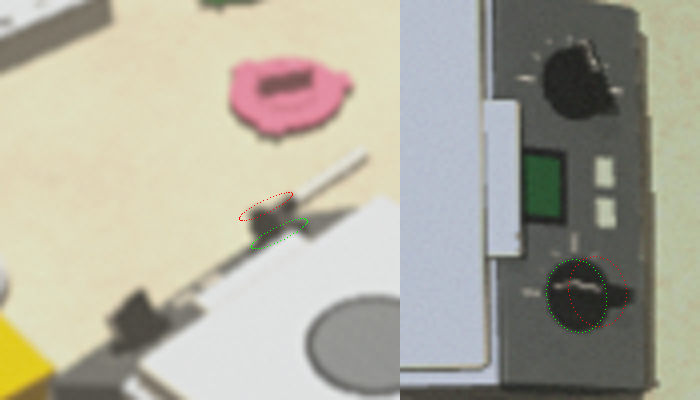

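The cover is shut flat and the timer skirt (crop ≈577,296) matches my predicted green circle. The pointer line is about 0.2 rad past up-slope. Move above the timer with the fingers as a fork.

Emit:
{"api": "servo_tool", "payload": {"dp": [[-4,0.5,0],[-8,1,0],[-12,1.5,0],[-16,2,0],[-20,2.5,0],[-24,3,1],[-28,3.5,3],[-31,3.9,6],[-31.7,3.9,9],[-31.7,3.9,11]], "turn": [0,0,0,0.05,0.1,0.15,0.2,0.24,0.24,0.24], "hand": [3.5,3.5,3.5,3.5,3.5,3.5,3.5,3.5,3.5,3.5]}}

```text
t: 18.7
tool_pos: [0.5536, -0.0547, 0.1941]
eef_rot: [-3.14, 0.0, 1.327]
contact_force: [-0.2, 0.0, 0.1]
opening: 0.0349
grasp_force: 0.0
```

Emit:
{"api": "servo_tool", "payload": {"dp": [[0.2,0,1],[0.2,0,2.5],[0.2,0,3.5],[0.2,0,4],[0.2,0,4],[0.2,0,4],[0.2,0,4],[0.2,0,4],[0.2,0,4],[0.2,0,4]], "turn": [0,0,0,0,0,0,0,0,0,0], "hand": [3.5,3.5,3.5,3.5,2,0.5,0.5,0.5,0.5,0.5], "squeeze": 8}}

```text
t: 19.7
tool_pos: [0.5557, -0.0501, 0.1566]
eef_rot: [3.139, -0.0, 1.331]
contact_force: [6.5, -1.2, 0.2]
opening: 0.0116
grasp_force: 7.9
```

Emit:
{"api": "servo_tool", "payload": {"dp": [[0,0.1,0],[0,0.1,0],[0,0.1,0],[0,0.1,0],[0,0.1,0],[0,0.1,0],[0,0.1,0],[0,0.1,0],[0,0.1,0],[0,0.1,0]], "turn": [0.07,0.14,0.22,0.3,0.38,0.46,0.54,0.62,0.7,0.7], "hand": [0.5,0.5,0.5,0.5,0.5,0.5,0.5,0.5,0.5,0.5]}}

```text
t: 20.7
tool_pos: [0.5555, -0.0503, 0.1562]
eef_rot: [3.141, 0.0, 0.629]
contact_force: [0.5, -3.4, 0.2]
opening: 0.0147
grasp_force: 8.2
```

Emit:
{"api": "servo_tool", "payload": {"dp": [[-0.02,0.03,0],[-0.04,0.06,0],[-0.09,0.12,0],[-0.09,0.12,0],[-0.09,0.12,0],[-0.09,0.12,0],[-0.09,0.12,0],[-0.09,0.12,0],[-0.09,0.12,0],[-0.09,0.12,0]], "turn": [0.08,0.16,0.24,0.32,0.4,0.48,0.56,0.63,0.63,0.63], "hand": [0.5,0.5,0.5,0.5,0.5,0.5,0.5,0.5,0.5,0.5]}}

```text
t: 21.7
tool_pos: [0.5551, -0.051, 0.156]
eef_rot: [-3.141, 0.001, 0.005]
contact_force: [-3.4, 3.9, 4.1]
opening: 0.0138
grasp_force: 8.5
```

Emit:
{"api": "servo_tool", "payload": {"dp": [[0,0,0],[0,0,0],[0,0,-0.3],[0,0,-1],[0,0,-4],[0,0,-8],[0,0,-12],[0,0,-15],[-5,0,-15],[-9,-4,-15]], "turn": [0,0,0,0,0,0,0,0,0,0], "hand": [1.8,2.0,2.2,2.8,3,3,3,3,3,3]}}

```text
t: 22.7
tool_pos: [0.4695, -0.0182, 0.3072]
eef_rot: [3.14, -0.002, -0.002]
contact_force: [0.6, 1.7, -0.2]
opening: 0.0299
grasp_force: 0.0
```

Emit:
{"api": "servo_tool", "payload": {"dp": [[0,-4,0],[0,-8,0],[0,-12,0],[0,-16,0],[0,-20,0],[0,-24,0],[0,-28,0],[0,-28,0],[0,-28,0],[0,-28,0]], "turn": [0,0,0,0,0,0,0,0,0,0], "hand": [3,3,3,3,3,3,3,3,3,3]}}

```text
t: 23.7
tool_pos: [0.4701, 0.2629, 0.3063]
eef_rot: [3.141, -0.0, 0.001]
contact_force: [1.2, 0.4, 0.6]
opening: 0.0302
grasp_force: 0.0
```

Run:
```python
from h import *
a=grab_frame("scene"); b=grab_frame("top")
A=crop(a,240,200,66,66,6); B=np.clip(crop(b,280,180,66,66,6)*1.7,0,255).astype(np.uint8)
C=np.array([.554,-.039,.121]); n=np.array([0,-np.sin(np.radians(35)),np.cos(np.radians(35))])
print(proj(b,[C+.0275*n, C+.0275*n+[.02,0,0],C+.0275*n-[.02,0,0]]))
cv2.imwrite("pics/k2.png",np.hstack([A,B]))
```

```text
[[313.97789078 202.42178672]
 [313.80698787 193.70512692]
 [314.14905541 211.15782021]]
```

View pics/k2.png

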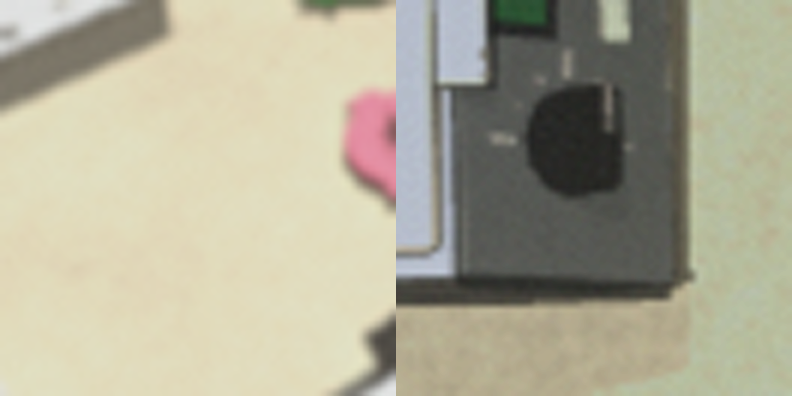

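The timer's pointer line is vertical at (607–610, 87–135) in the crop. It points at the other knob, at the second long mark within about 0.05 rad. The arm is clear, so I hand in.

```bash
python3 -c "
from rig import ticket
print(ticket.sign_off())"
```

```text
the job is handed in; nothing more can be done
None
```

The job is handed in at about 24 s of the 72 s limit, with the rotor lid locked, the cover shut, the timer at its long mark and the arm clear; the sign-off returned no verdict.

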